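# Weigh a bullion bar on the beam scale

## Robot

A 6-joint arm with a two-finger parallel gripper is mounted at the origin on the work surface. World frame = base frame: x ahead of the robot, y to its left, z up, the work surface at z = 0. Lengths are in m, angles in rad, forces in N, time in s.
With the tool pointing down it reaches from about 0.375 to 0.975 m from the base axis. Payload 3.8 kg.
Tool frame: the origin (TCP) lies midway between the tips of the shut fingers; the grasp point (between the pads) lies 19 mm behind it; x points along the fingers, z is the direction in which the jaws open and shut, and the axes are right-handed (so a half turn about x gives the same grasp; the last joint's range is limited). The gripper opens to 85 mm and grips with 20 to 120 N. Pads are 22 mm wide; open, the fingers measure 114 mm over their backs; the gripper's body (76 mm by 85 mm) begins 54 mm behind the grasp point. The pads swing forward as they close: fully open they stand 13 mm farther back than shut.
Start: joints at [1.181, 0.264, 1.604, -0, 1.274, -0.037], TCP at [0.233, 0.633, 0.231] pointing down, gripper open.
Joint ranges: [-2.63, 2.63], [-0.94, 2.18], [0.31, 2.57], [-1.31, 4.45], [0, 2.66], [-2.55, 2.55]. Speed limits (rad/s): [2.57, 2.57, 3.14, 3.14, 3.14, 3.14].

## Interface

Orientations are given as a rotation vector (axis times angle).
In Python, from workcell import * gives the robot as it stands. The module is installed in compiled form; this text tells all that it offers.
- The arm moves only by the tool carry_out, never from a script. Its arguments are lists of equal length, an entry for each row: "offset": the shift along the tool's x, y, z in cm, a list of three; "delta_rot": the turn, a rotation vector about the tool's x, y, z in degrees, a list of three. A call has exactly 5 rows; each row shifts and turns the commanded pose from where the row before left it, along the tool's axes as they then stand; what a row does not reach is not made up. A row lasts 1/12 s, in which the tool goes at most 41.7 mm and 7.16 degrees, less where a joint would pass 70% of its speed; a pose out of reach is approached as far as the arm can. A call is refused whole if a number of a shift passes 4.17 or a number of a turn 7.16, either way. A call with a gripper value outside its range is refused whole. "fingers" is the opening, from -1 (shut) to 1 (fully open), set as the call begins (left out, the last holds). The fingers move at their own pace and stop on an object; "newtons" is the grip in N (left out, the last holds). Time passes only in rows, so rows that do not move let the fingers close, or fill a call up. It gives the time, the measured TCP pose, the force and the opening at its end, in the units of the state.
- read_state(): the state, without advancing time (a new reading comes with each control period).
- read_camera(name): name is "side" or "top" or "wrist"; returns (picture, depth): 420x560x3 uint8, red, green, blue; 420x560 float32, m along the optical axis (not along the pixel's ray), 0 where there is no reading.
- get_calibration(name): a dict with "fx", "fy", "cx", "cy" (pixels), "R" (3x3) and "t" (3): a world point X has camera coordinates R X + t; the wrist camera has in their place "mount" (4x4, takes a point from camera to tool coordinates, whose origin is the TCP and whose axes are the tool frame's). Camera axes: x right, y down, z forward; pixel columns grow to the right and rows downward; lengths in m; the calibration is good to about 2 mm. A picture is of the moment at which its call begins: read the wrist's pose just before it. get_calibration takes no time and is no camera call.
- finish_job(): hands the job in, once; it reports no verdict.
The state is a dict: "time": time; "q": joint angles; "joint_vel": joint speeds; "joint_torque": joint torques, N m; "tool_pos": TCP position; "tcp_rot": TCP orientation; "wrist_force": force on the tool from outside, world axes, zero at the start; "torque": the same for the moment, N m; "width": opening from 0.0 (shut) to 1.0 (fully open).
Only numpy, scipy, OpenCV 4.12 (cv2) and the standard library are available. Lean on these libraries where they do the work, as an engineer would, in place of code of your own. Each camera call takes 0.05 s, during which the arm holds its last target. There are 200 camera calls.

## Task

Weigh the larger silver bar: lay it flat in the middle of the beam scale's round plate, then slide the brass poise along the beam until the pointer at the beam's end comes to rest, by itself, between the two index marks. Leave the other things on the table where they are.

Things in the scene. Friction and masses are not known exactly. Their poses are not given: they have to be found in the camera images.
- scale: Grey base of the beam scale, fixed, 120 (x) by 400 by 18 mm high, from y = -60 to +340 mm. Origin on the table under the pivot; beam along its y, 120 mm up. Pivot cheeks at x = +-22, y = 0: 12 by 34 mm, top 130 mm up. Post at y = 330, 16 by 10 mm, 176 mm high, with two dark index marks 21 mm apart, one above and one below the level pointer.
- beam (a joint): Beam tilt (rad): 0 = level, pointer midway between marks; + = pointer end up, plate down (poise too near the pivot); - = poise too far out. Stops at +-0.12; between marks within +-0.027. Settles in about 1.5 s. 1 mm of poise travel outwards lowers it about 0.007. A push on the poise disturbs it: read it untouched. Beam 10 mm wide, 14 high, from 115 mm (plate side) to 285 mm off the pivot.
- plate (a point): Centre of the upper face of the round brass weighing plate (100 mm across, 4 mm thick, flat, no rim), fixed on the beam 100 mm from the pivot at the -y end of the scale; 18 mm above the beam's middle line. It tilts and sinks with the beam (about 12 mm at the stop). z is its normal.
- pointer (a point): Tip of the steel pointer at the beam's +y end, 312 mm from the pivot, 4 mm thick; it moves up and down between the index marks.
- poise_mid (a point): Middle of the brass poise, a block 32 (x) by 24 (y, along the beam) by 56 mm high astride the beam; its y points outwards along the beam, away from the pivot. The point is 12 mm above the beam's middle line, 28 mm below the block's top. Push it on either y flank; about 1.3 N slides it and friction holds it where left; the notches are shallow marks that do not catch.
- poise (a joint): How far the poise has slid outwards (m): 0 = its centre 70 mm from the pivot, 0.18 = 250 mm. The place that balances the bar depends on the true masses, which differ each time: about 0.07 to 0.15 with the bar in the middle of the plate. The bar weighs about 0.25 to 0.37 kg, the poise about 0.28 kg.
- large_bar_mid (a point): Centre of the larger silver bar, lying flat: 70 (its x) by 36 (its y) by 13 mm high.
- small_bar_mid (a point): Centre of the smaller silver bar, lying flat: 48 (x) by 24 (y) by 11 mm high. Not to be moved.
- medal_mid (a point): Centre of a round pewter medal lying flat, 48 mm across, 6 mm thick. Not to be moved.
- magnifier_mid (a point): Magnifying glass lying flat; the point is in the middle of its length at half the handle's height (6.5 mm). Handle 95 by 18 by 13 mm reaches to its -x, the 76 mm round lens frame to its +x; 190 mm long in all. Not to be moved.
- weight_block: Wooden block 60 (x) by 150 (y) by 28 mm high with five small brass weights standing on it, up to 54 mm high. Origin at the centre of its underside. Not to be moved.
Mind the look-alikes: they are no part of the job. Leave any purple or turquoise look-alike of the part that bears large_bar_mid alone.

How it is judged:
By the outcome, as a careful person would: the job done as asked, in the order asked, and still so for the second after the job is handed in, with the robot touching nothing.
It also fails if it takes over 72 s, if anything falls off the work surface, if the arm or the gripper's body presses on something with over 40 N, if the wrist force passes 120 N, or if a joint passes its speed limit or range.

## Working session

There is one attempt and no reset: what is moved stays moved. The work goes in short steps, Python scripts to look and compute and a tool call to move; the robot and the scene stay as the last step left them, time stands still between calls to the robot, and variables do not carry over. Pictures are saved under pics/ and viewed, about 8 in all and at most 12, crops included, and the job is handed in when it is done.

Besides the shell and the picture viewer there is one more tool, called after "Call:" by a JSON object that holds its "method" and its "body", one argument or row to a line. carry_out: Moves the arm, as the interface text tells. Its arguments: {"type":"object","properties":{"offset":{"type":"array"},"delta_rot":{"type":"array"},"fingers":{"type":"number"},"newtons":{"type":"number"}},"required":["offset","delta_rot"]}

```bash
mkdir -p pics
cat > h.py <<'E'
from workcell import *
import numpy as np, cv2
from scipy.spatial.transform import Rotation as Ro
def snap(n,name):
    p,d=read_camera(n); cv2.imwrite(f'pics/{name}.png',p[:,:,::-1]); np.save(f'pics/{name}.npy',d); return p,d
def ray(n,u,v,z,st=None):
    c=get_calibration(n); r=np.array([(u-c['cx'])/c['fx'],(v-c['cy'])/c['fy'],1.])
    if n=='wrist':
        M=np.array(c['mount']); T=Ro.from_rotvec(st['tcp_rot']).as_matrix()
        o=T@M[:3,3]+st['tool_pos']; w=T@M[:3,:3]@r
    else:
        R=np.array(c['R']); o=-R.T@c['t']; w=R.T@r
    return o+w*(z-o[2])/w[2]
def dep(n,u,v,d):
    c=get_calibration(n); r=np.array([(u-c['cx'])/c['fx'],(v-c['cy'])/c['fy'],1.])*d
    R=np.array(c['R']); return R.T@(r-c['t'])
E
python3 - <<'E'
from h import *
print(read_state())
for n in('side','top'): snap(n,n+'0'); c=get_calibration(n); print(n,c['fx'],-np.array(c['R']).T@c['t'],np.round(c['R'],2).tolist())
E
```

```text
{'time': 0.0, 'q': array([ 1.18110552e+00,  2.64790521e-01,  1.60536906e+00, -1.71525419e-05,
        1.27370737e+00, -3.68557051e-02]), 'joint_vel': array([-1.78385772e-04,  3.85386797e-04,  3.48279435e-04, -5.85493606e-05,
       -1.46888955e-05, -9.22838201e-04]), 'joint_torque': array([ 9.44313615e-04, -5.15118706e+01, -3.67313719e+01,  1.34816801e-04,
        1.27241638e-02, -7.62197004e-06]), 'tool_pos': array([0.23295353, 0.63274802, 0.22993952]), 'tcp_rot': array([-0.94677454,  1.35766257,  0.94471595]), 'wrist_force': array([-0.95838006,  0.0192515 ,  0.41201902]), 'torque': array([-0.02696852,  0.00656124, -0.02654544]), 'width': 1.004853753362395}
side 497.23704766189917 [ 0.18927978 -0.85895038  1.11227289] [[0.91, -0.41, -0.0], [-0.31, -0.68, -0.67], [0.27, 0.61, -0.74]]
top 485.25033203257703 [ 0.41419677 -0.06806307  1.35127921] [[-0.0, -1.0, -0.01], [-0.99, 0.0, -0.12], [0.12, 0.01, -0.99]]
```

View pics/top0.png

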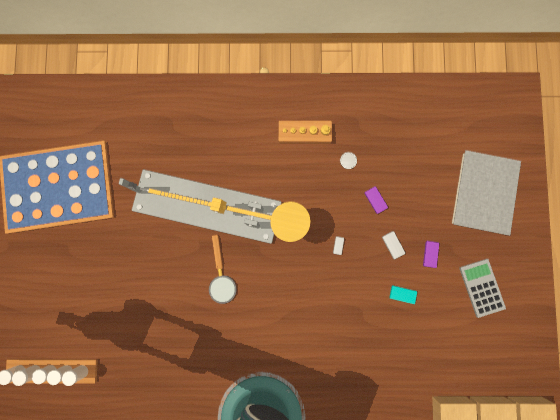

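View pics/side0.png

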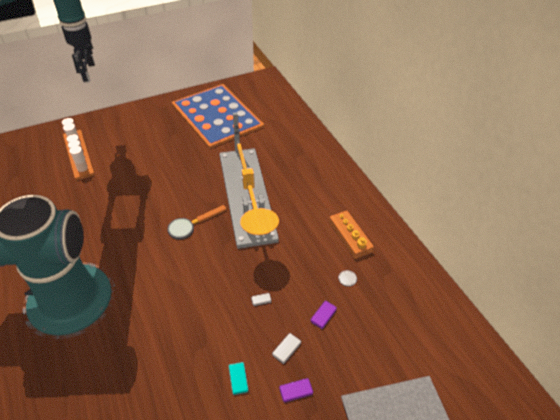

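The top view shows two silver bars: A at (394,245) and B at (339,246). Purple look-alikes are at (376,200) and (432,254), and a turquoise one is at (404,295). A is the silver one and clearly bigger than B, so it fits the larger bar. I'll measure it and confirm with a crop.

Run:
```python
from h import *
p=cv2.imread('pics/top0.png'); d=np.load('pics/top0.npy')
hsv=cv2.cvtColor(p,cv2.COLOR_BGR2HSV)
def blob(n,m,box,z):
    x0,y0,x1,y1=box; k=np.zeros_like(m); k[y0:y1,x0:x1]=m[y0:y1,x0:x1]
    cs=cv2.findContours(k,cv2.RETR_EXTERNAL,cv2.CHAIN_APPROX_NONE)[0]
    c=max(cs,key=cv2.contourArea)
    P=np.array([ray(n,u,v,z)[:2] for u,v in c[:,0]]).astype(np.float32)
    r=cv2.minAreaRect(P); e=cv2.fitEllipse(P); b=cv2.boxPoints(r)
    l=max([b[1]-b[0],b[2]-b[1]],key=np.linalg.norm)
    return np.round(r[0],4),np.round(r[1],4),'long axis deg',round(np.degrees(np.arctan2(l[1],l[0])),1),'ell',np.round(e[0],4),np.round(e[1],4)
sil=((hsv[...,1]<70)&(hsv[...,2]>140)).astype(np.uint8)
yel=((hsv[...,1]>120)&(hsv[...,2]>150)&(abs(hsv[...,0].astype(int)-22)<8)).astype(np.uint8)
gre=((hsv[...,1]<60)&(hsv[...,2]>90)).astype(np.uint8)
print('A',blob('top',sil,(375,225,415,265),.013))
print('B',blob('top',sil,(325,230,352,260),.011))
print('medal',blob('top',sil,(335,145,362,175),.006))
print('plate',blob('top',yel,(268,195,315,250),.13), dep('top',290,222,d[222,290]),dep('top',280,215,d[215,280]),dep('top',302,224,d[224,302]))
print('poise',blob('top',yel,(208,196,226,216),.16), dep('top',217,205,d[205,217]))
print('base',blob('top',gre,(125,160,285,250),.018))
for u,v in((148,175),(137,208),(277,204),(266,238)): print('screw',ray('top',u,v,.018).round(4))
print('pointer/post',dep('top',123,183,d[183,123]))
s=cv2.imread('pics/side0.png'); hs=cv2.cvtColor(s,cv2.COLOR_BGR2HSV)
ss=((hs[...,1]<70)&(hs[...,2]>140)).astype(np.uint8)
print('A side',blob('side',ss,(270,330,303,365),.013))
crop=np.hstack([cv2.resize(p[180:310,320:450],(520,520),interpolation=cv2.INTER_CUBIC)]); cv2.imwrite('pics/cropA.png',crop)
```

```text
A (array([ 0.4578, -0.3609]), array([0.0693, 0.0368]), 'long axis deg', np.float32(27.0), 'ell', array([ 0.4578, -0.3609]), array([0.0396, 0.0831]))
B (array([ 0.4563, -0.2102]), array([0.0239, 0.0484]), 'long axis deg', np.float32(-10.4), 'ell', array([ 0.4556, -0.2103]), array([0.0247, 0.0553]))
medal (array([ 0.6959, -0.2419]), array([0.0451, 0.0461]), 'long axis deg', np.float32(-0.9), 'ell', array([ 0.6955, -0.2424]), array([0.0455, 0.0461]))
plate (array([ 0.5131, -0.0768]), array([0.1007, 0.1004]), 'long axis deg', np.float32(26.1), 'ell', array([ 0.5134, -0.0765]), array([0.1002, 0.1013])) [ 0.50940576 -0.07685938  0.15110485] [ 0.52697322 -0.05206146  0.14997198] [ 0.50423795 -0.10649781  0.15319056]
poise (array([0.5521, 0.1041]), array([0.0441, 0.0313]), 'long axis deg', np.float32(71.4), 'ell', array([0.5513, 0.1029]), array([0.0321, 0.0437])) [0.55218487 0.10498541 0.15083543]
base (array([0.5699, 0.1733]), array([0.4381, 0.1193]), 'long axis deg', np.float32(76.7), 'ell', array([0.5654, 0.1619]), array([0.1383, 0.4185]))
screw [0.6522 0.3184 0.018 ]
screw [0.5595 0.3459 0.018 ]
screw [ 0.5699 -0.042   0.018 ]
screw [ 0.4761 -0.0119  0.018 ]
pointer/post [0.60422109 0.3336845  0.17561208]
A side (array([ 0.454 , -0.3636]), array([0.0708, 0.0372]), 'long axis deg', np.float32(26.9), 'ell', array([ 0.4542, -0.3637]), array([0.0404, 0.0842]))
```

View pics/cropA.png

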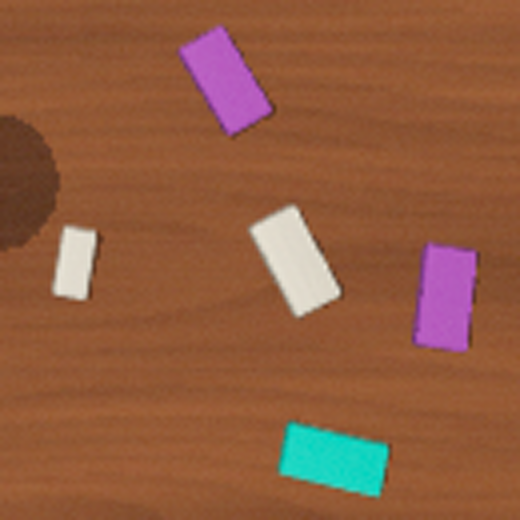

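The crop confirms it: A, at crop centre (295,262), is the larger silver bar, measuring 69 x 37 mm. B, at (75,263), measures 48 x 24 mm. Next I'll refine the plate position and work out the tool axes.

```bash
cat >> h.py <<'E'
def plan(pos,jaw=None):
    s=read_state(); T=Ro.from_rotvec(s['tcp_rot']).as_matrix()
    j=np.degrees(np.arctan2(T[1,2],T[0,2]))
    print('t',round(s['time'],2),'pos',np.round(s['tool_pos'],4),'jaw',round(j,2),'xaxis',T[:,0].round(4),'w',round(s['width'],3),'F',s['wrist_force'].round(1),'q',s['q'].round(2))
    if jaw is not None:
        dj=(j-jaw+90)%180-90; print('turn about tool x deg',round(dj,2)); T2=T@Ro.from_rotvec([np.radians(dj),0,0]).as_matrix()
    else: T2=T
    dp=np.array(pos)-s['tool_pos']
    print('offset cm before turn',(T.T@dp*100).round(2),'after turn',(T2.T@dp*100).round(2))
E
python3 - <<'E'
from h import *
plan([.44,0.3,.24],117)
plan([.456,-.362,.2],117)
p=cv2.imread('pics/top0.png');hsv=cv2.cvtColor(p,cv2.COLOR_BGR2HSV)
s=cv2.imread('pics/side0.png');hs=cv2.cvtColor(s,cv2.COLOR_BGR2HSV)
for n,h,b in(('top',hsv,(268,195,315,250)),('side',hs,(235,205,285,238))):
    m=((h[...,1]>120)&(h[...,2]>150)&(abs(h[...,0].astype(int)-22)<8)).astype(np.uint8)
    k=m*0;k[b[1]:b[3],b[0]:b[2]]=m[b[1]:b[3],b[0]:b[2]]; k=cv2.morphologyEx(k,cv2.MORPH_OPEN,np.ones((9,9)))
    c=max(cv2.findContours(k,0,1)[0],key=cv2.contourArea); e=cv2.fitEllipse(c); print(n,e,ray(n,*e[0],.150).round(4))
E
```

```text
t 0.1 pos [0.233  0.6328 0.2301] jaw 69.79 xaxis [-8.0e-04 -1.9e-03 -1.0e+00] w 1.002 F [ 0.2 -0.1 -0.5] q [ 1.18  0.26  1.61  0.    1.27 -0.04]
turn about tool x deg -47.21
offset cm before turn [ -0.95 -30.93 -24.08] after turn [ -0.95  -3.33 -39.05]
t 0.1 pos [0.233  0.6328 0.2301] jaw 69.79 xaxis [-8.0e-04 -1.9e-03 -1.0e+00] w 1.002 F [ 0.2 -0.1 -0.5] q [ 1.18  0.26  1.61  0.    1.27 -0.04]
turn about tool x deg -47.21
offset cm before turn [  3.18 -55.3  -85.64] after turn [  3.18  25.29 -98.76]
top ((290.0793151855469, 221.3840789794922), (38.61396789550781, 40.0551872253418), 19.69699478149414) [ 0.511  -0.0771  0.15  ]
side ((259.0306701660156, 221.0618438720703), (26.368295669555664, 37.2780876159668), 86.6598129272461) [ 0.508 -0.08   0.15 ]
```

Call:
{"method": "carry_out", "body": {
  "offset": [
    [0, -3.6, -1.5],
    [0, -3.6, -1.5],
    [0, -3.6, -1.5],
    [0, -3.6, -1.5],
    [0, -3.6, -1.5]
  ],
  "delta_rot": [
    [3.2, 0, 0],
    [3.2, 0, 0],
    [3.2, 0, 0],
    [3.2, 0, 0],
    [3.2, 0, 0]
  ]
}}

```text
time: 0.52
tool_pos: [0.361, 0.4847, 0.2306]
tcp_rot: [-0.731, 1.445, 0.73]
wrist_force: [1.3, -0.4, -0.0]
width: 1.001
```

Call:
{"method": "carry_out", "body": {
  "offset": [
    [0, -3.8, -0.12],
    [0, -3.8, -0.12],
    [0, -3.8, -0.12],
    [0, -3.8, -0.12],
    [0, -3.8, -0.12]
  ],
  "delta_rot": [
    [3.6, 0, 0],
    [3.6, 0, 0],
    [3.6, 0, 0],
    [3.6, 0, 0],
    [3.6, 0, 0]
  ]
}}

```text
time: 0.93
tool_pos: [0.4945, 0.3502, 0.2308]
tcp_rot: [-0.487, 1.516, 0.487]
wrist_force: [0.2, 0.3, -1.0]
width: 1.0
```

Call:
{"method": "carry_out", "body": {
  "offset": [
    [0, -3.8, -0.12],
    [0, -3.8, -0.12],
    [0, -3.8, -0.12],
    [0, -3.8, -0.12],
    [0, -3.8, -0.12]
  ],
  "delta_rot": [
    [3.6, 0, 0],
    [3.6, 0, 0],
    [3.6, 0, 0],
    [3.6, 0, 0],
    [3.6, 0, 0]
  ]
}}

```text
time: 1.35
tool_pos: [0.5793, 0.1809, 0.2307]
tcp_rot: [-0.241, 1.558, 0.241]
wrist_force: [0.7, 0.1, -0.3]
width: 0.999
```

Call:
{"method": "carry_out", "body": {
  "offset": [
    [0, -3.8, -0.12],
    [0, -3.8, -0.12],
    [0, -3.8, -0.12],
    [0, -3.8, -0.12],
    [0, -3.8, -0.12]
  ],
  "delta_rot": [
    [3.6, 0, 0],
    [3.6, 0, 0],
    [3.6, 0, 0],
    [3.6, 0, 0],
    [3.6, 0, 0]
  ]
}}

```text
time: 1.77
tool_pos: [0.6077, -0.0062, 0.2307]
tcp_rot: [0.005, 1.571, -0.005]
wrist_force: [0.4, 0.4, 0.2]
width: 0.998
```

Call:
{"method": "carry_out", "body": {
  "offset": [
    [0, -3.8, -0.12],
    [0, -3.8, -0.12],
    [0, -3.8, -0.12],
    [0, -3.8, -0.12],
    [0, -3.8, -0.12]
  ],
  "delta_rot": [
    [3.6, 0, 0],
    [3.6, 0, 0],
    [3.6, 0, 0],
    [3.6, 0, 0],
    [3.6, 0, 0]
  ]
}}

```text
time: 2.18
tool_pos: [0.5767, -0.1931, 0.2307]
tcp_rot: [0.252, 1.557, -0.252]
wrist_force: [1.6, -0.2, -0.3]
width: 0.999
```

Call:
{"method": "carry_out", "body": {
  "offset": [
    [0, -3.8, -0.12],
    [0, -3.8, -0.12],
    [0, -3.8, -0.12],
    [0, -3.8, -0.12],
    [0, -3.8, -0.12]
  ],
  "delta_rot": [
    [3.6, 0, 0],
    [3.6, 0, 0],
    [3.6, 0, 0],
    [3.6, 0, 0],
    [3.6, 0, 0]
  ]
}}

```text
time: 2.6
tool_pos: [0.4896, -0.3612, 0.2307]
tcp_rot: [0.498, 1.513, -0.497]
wrist_force: [-1.2, -0.3, -0.0]
width: 1.003
```

Run:
```python
from h import *
plan([.456,-.3623,.15],-63)
s=read_state();print(s['tool_pos'])
p,d=snap('wrist','w1')
hsv=cv2.cvtColor(p,cv2.COLOR_RGB2HSV)
m=((hsv[...,1]<70)&(hsv[...,2]>120)).astype(np.uint8)
for c in cv2.findContours(m,0,1)[0]:
    if cv2.contourArea(c)>800:
        P=np.array([ray('wrist',u,v,.013,s)[:2] for u,v in c[:,0]]).astype(np.float32)
        print(cv2.contourArea(c),c[:,0].mean(0),cv2.minAreaRect(P))
```

```text
t 2.6 pos [ 0.4896 -0.3612  0.2307] jaw -36.39 xaxis [-4.e-04  3.e-04 -1.e+00] w 1.003 F [-1.2 -0.3 -0. ] q [-0.68  0.14  1.75 -0.    1.25 -0.04]
turn about tool x deg 26.61
offset cm before turn [ 8.07 -2.09 -2.63] after turn [ 8.07 -3.04 -1.42]
[ 0.48960499 -0.36115064  0.23072606]
12268.5 [479.48603352 274.88268156] ((0.610057532787323, -0.6237709522247314), (0.17701201140880585, 0.20237034559249878), 74.12721252441406)
1826.0 [258.32051282 202.08974359] ((0.4548659026622772, -0.36311399936676025), (0.07260606437921524, 0.03760138154029846), 26.884403228759766)
1138.5 [173.71794872  94.58119658] ((0.45463311672210693, -0.21343909204006195), (0.02734396792948246, 0.04894046112895012), 79.50721740722656)
```

View pics/w1.png

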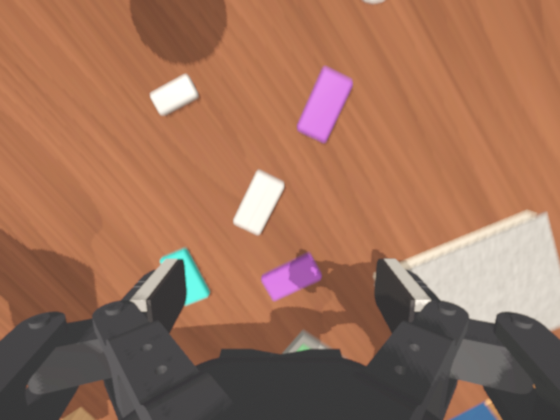

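The wrist view shows the larger bar at (259,203), and casting that pixel to the table gives (0.455,-0.363) at 27 deg, in agreement with the fixed views. Turning and descending.

Call:
{"method": "carry_out", "body": {
  "offset": [
    [0, 0, 0],
    [0, 0, 0],
    [0, 0, 0],
    [0, 0, 0],
    [0, 0, 0]
  ],
  "delta_rot": [
    [5.32, 0, 0],
    [5.32, 0, 0],
    [5.32, 0, 0],
    [5.32, 0, 0],
    [5.32, 0, 0]
  ],
  "fingers": 0.5,
  "newtons": 40
}}

```text
time: 3.07
tool_pos: [0.4904, -0.3594, 0.2306]
tcp_rot: [0.857, 1.397, -0.857]
wrist_force: [-0.2, 0.5, 0.4]
width: 0.747
```

Call:
{"method": "carry_out", "body": {
  "offset": [
    [3.5, -0.8, -0.4],
    [3.5, -0.8, -0.4],
    [3.5, -0.8, -0.4],
    [3.5, -0.76, -0.21],
    [2.5, 0, 0]
  ],
  "delta_rot": [
    [0, 0, 0],
    [0, 0, 0],
    [0, 0, 0],
    [0, 0, 0],
    [0, 0, 0]
  ]
}}

```text
time: 3.48
tool_pos: [0.453, -0.3597, 0.0624]
tcp_rot: [0.854, 1.403, -0.853]
wrist_force: [-0.5, -0.4, -0.1]
width: 0.75
```

Run:
```python
from h import *
plan([.455,-.363,.001],-63)
s=read_state()
p,d=snap('wrist','w2')
hsv=cv2.cvtColor(p,cv2.COLOR_RGB2HSV)
m=((hsv[...,1]<70)&(hsv[...,2]>120)).astype(np.uint8)
for c in cv2.findContours(m,0,1)[0]:
    if cv2.contourArea(c)>1500:
        P=np.array([ray('wrist',u,v,.013,s)[:2] for u,v in c[:,0]]).astype(np.float32)
        print(cv2.contourArea(c),c[:,0].mean(0),cv2.minAreaRect(P))
```

```text
t 3.48 pos [ 0.453  -0.3597  0.0624] jaw -62.82 xaxis [-0.0045  0.0033 -1.    ] w 0.75 F [-0.5 -0.4 -0.1] q [-0.71  0.25  1.96 -0.    0.94  0.38]
turn about tool x deg 0.18
offset cm before turn [6.14 0.04 0.42] after turn [6.14 0.04 0.42]
5645.0 [286.12828947 224.17105263] ((0.4567548334598541, -0.361105352640152), (0.07000899314880371, 0.035987451672554016), 27.14558982849121)
3764.0 [ 65.03846154 118.27403846] ((0.45632094144821167, -0.21483632922172546), (0.027088113129138947, 0.04889925569295883), 79.59156799316406)
```

View pics/w2.png

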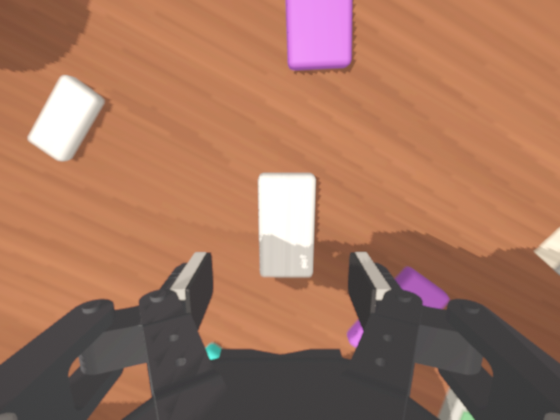

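The wrist view from nearer shows the bar at (286,224), 70.0 x 36.0 mm, square between the fingers and slightly off to one side. Correcting that and gripping.

Call:
{"method": "carry_out", "body": {
  "offset": [
    [1.5, 0.12, 0.14],
    [1.5, 0.13, 0.14],
    [1.5, 0, 0],
    [1.0, 0, 0],
    [0.5, 0, 0]
  ],
  "delta_rot": [
    [0, 0, 0],
    [0, 0, 0],
    [0, 0, 0],
    [0, 0, 0],
    [0, 0, 0]
  ]
}}

```text
time: 3.95
tool_pos: [0.4592, -0.3621, 0.0052]
tcp_rot: [0.853, 1.399, -0.853]
wrist_force: [0.0, 0.2, 0.9]
width: 0.751
```

Call:
{"method": "carry_out", "body": {
  "offset": [
    [0, 0, 0],
    [0, 0, 0],
    [0, 0, 0],
    [0, 0, 0],
    [0, 0, 0]
  ],
  "delta_rot": [
    [0, 0, 0],
    [0, 0, 0],
    [0, 0, 0],
    [0, 0, 0],
    [0, 0, 0]
  ],
  "fingers": -1,
  "newtons": 40
}}

```text
time: 4.37
tool_pos: [0.4604, -0.3634, 0.0073]
tcp_rot: [0.853, 1.395, -0.853]
wrist_force: [-0.4, 0.2, 1.8]
width: 0.4
```

Call:
{"method": "carry_out", "body": {
  "offset": [
    [0, 0, 0],
    [0, 0, 0],
    [0, 0, 0],
    [0, 0, 0],
    [0, 0, 0]
  ],
  "delta_rot": [
    [0, 0, 0],
    [0, 0, 0],
    [0, 0, 0],
    [0, 0, 0],
    [0, 0, 0]
  ]
}}

```text
time: 4.78
tool_pos: [0.4604, -0.3634, 0.0073]
tcp_rot: [0.853, 1.395, -0.853]
wrist_force: [-0.3, 0.7, 5.2]
width: 0.404
```

Call:
{"method": "carry_out", "body": {
  "offset": [
    [-1, 0, 0],
    [-3, 0, 0],
    [-4, 0, 0],
    [-4, 0, 0],
    [-4, 0, 0]
  ],
  "delta_rot": [
    [0, 0, 0],
    [0, 0, 0],
    [0, 0, 0],
    [0, 0, 0],
    [0, 0, 0]
  ]
}}

```text
time: 5.2
tool_pos: [0.4584, -0.3619, 0.1667]
tcp_rot: [0.854, 1.4, -0.853]
wrist_force: [1.2, -1.2, -3.2]
width: 0.403
```

Call:
{"method": "carry_out", "body": {
  "offset": [
    [-4, 0, 0],
    [-2, 0, 0],
    [0, 0, 0],
    [0, 0, 0],
    [0, 0, 0]
  ],
  "delta_rot": [
    [0, 0, 0],
    [0, 0, 0],
    [7, 0, 0],
    [7, 0, 0],
    [7, 0, 0]
  ]
}}

```text
time: 5.62
tool_pos: [0.4592, -0.3626, 0.2266]
tcp_rot: [1.134, 1.256, -1.134]
wrist_force: [-0.2, -0.5, -4.1]
width: 0.401
```

Call:
{"method": "carry_out", "body": {
  "offset": [
    [0, 0, 0],
    [0, 0, 0],
    [0, 0, 0],
    [0, 0, 0],
    [0, 0, 0]
  ],
  "delta_rot": [
    [7, 0, 0],
    [7, 0, 0],
    [5, 0, 0],
    [0, 0, 0],
    [0, 0, 0]
  ]
}}

```text
time: 6.03
tool_pos: [0.4591, -0.3625, 0.2256]
tcp_rot: [1.37, 1.098, -1.371]
wrist_force: [0.4, 0.2, -3.4]
width: 0.4
```

Run:
```python
from h import *
plan([.511,-.078,.23],-102.9)
```

```text
t 6.03 pos [ 0.4591 -0.3625  0.2256] jaw -102.67 xaxis [-0.0014  0.001  -1.    ] w 0.4 F [ 0.4  0.2 -3.4] q [-0.71  0.1   1.81 -0.    1.24  1.08]
turn about tool x deg 0.23
offset cm before turn [ -0.42  -1.17 -28.89] after turn [ -0.42  -1.29 -28.89]
```

Call:
{"method": "carry_out", "body": {
  "offset": [
    [0, -0.2, -4],
    [0, -0.2, -4],
    [0, -0.2, -4],
    [0, -0.2, -4],
    [0, -0.2, -4]
  ],
  "delta_rot": [
    [0, 0, 0],
    [0, 0, 0],
    [0, 0, 0],
    [0, 0, 0],
    [0, 0, 0]
  ]
}}

```text
time: 6.45
tool_pos: [0.4939, -0.164, 0.2261]
tcp_rot: [1.371, 1.096, -1.371]
wrist_force: [0.4, -0.5, -4.1]
width: 0.402
```

Run:
```python
from h import *
plan([.511,-.078,.23],-102.9)
s=read_state()
p,d=snap('wrist','w3')
hsv=cv2.cvtColor(p,cv2.COLOR_RGB2HSV)
m=((hsv[...,1]>120)&(hsv[...,2]>130)&(abs(hsv[...,0].astype(int)-22)<9)).astype(np.uint8)
k=cv2.morphologyEx(m,cv2.MORPH_OPEN,np.ones((25,25)))
for c in cv2.findContours(k,0,1)[0]:
    e=cv2.fitEllipse(c); print(cv2.contourArea(c),e,ray('wrist',*e[0],.150,s))
m=((hsv[...,1]<70)&(hsv[...,2]>120)).astype(np.uint8)
for c in cv2.findContours(m,0,1)[0]:
    if cv2.contourArea(c)>1500: print('silver',cv2.contourArea(c),cv2.boundingRect(c))
M=np.array(get_calibration('wrist')['mount']);print(M.round(3))
```

```text
t 6.45 pos [ 0.4939 -0.164   0.2261] jaw -102.71 xaxis [-4.e-04  1.e-04 -1.e+00] w 0.402 F [ 0.4 -0.5 -4.1] q [-0.37 -0.03  1.94 -0.    1.23  1.42]
turn about tool x deg 0.19
offset cm before turn [-0.39 -0.22 -8.77] after turn [-0.39 -0.25 -8.77]
13518.5 ((158.3591766357422, 221.44332885742188), (124.46028137207031, 138.3124542236328), 134.2940216064453) [ 0.5116148  -0.07682585  0.15      ]
silver 10555.0 (241, 187, 95, 150)
silver 7511.5 (0, 133, 167, 75)
[[ 0.001 -0.261  0.965 -0.143]
 [-0.    -0.965 -0.261  0.066]
 [ 1.     0.    -0.001 -0.   ]
 [ 0.     0.     0.     1.   ]]
```

View pics/w3.png

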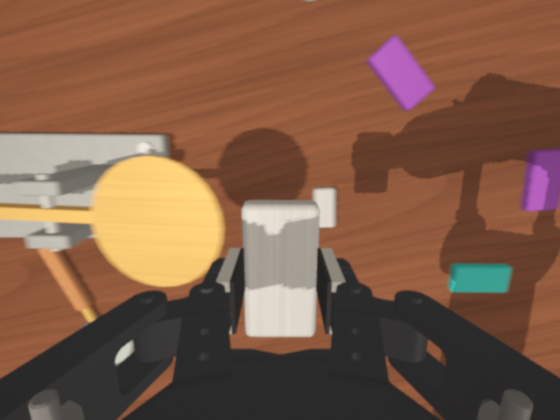

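Run:
```python
from h import *
c=get_calibration('wrist');M=np.array(c['mount'])
p=cv2.imread('pics/w3.png'); print(p[190:345:3,280,1].tolist())
for v in(201,203,206,212,215,236,336):
  r=M[:3,:3]@np.array([(280-c['cx'])/c['fx'],(v-c['cy'])/c['fy'],1]);o=M[:3,3]
  print(v,[ (o+r*(x-o[0])/r[0])[1].round(4) for x in(-.0057,.0073)])
```

```text
[60, 60, 63, 79, 128, 167, 201, 219, 221, 221, 220, 220, 219, 195, 179, 158, 158, 158, 158, 158, 157, 158, 157, 157, 157, 156, 156, 156, 156, 156, 156, 165, 209, 213, 213, 212, 213, 213, 213, 213, 213, 213, 212, 212, 212, 211, 211, 212, 207, 123, 88, 86]
201 [np.float64(0.0329), np.float64(0.0298)]
203 [np.float64(0.032), np.float64(0.0288)]
206 [np.float64(0.0306), np.float64(0.0273)]
212 [np.float64(0.0278), np.float64(0.0242)]
215 [np.float64(0.0264), np.float64(0.0227)]
236 [np.float64(0.0163), np.float64(0.0116)]
336 [np.float64(-0.0373), np.float64(-0.047)]
```

Run:
```python
from h import *
plan([.5138,-.0789,.17],-102.9)
```

```text
t 6.5 pos [ 0.4948 -0.1565  0.226 ] jaw -102.54 xaxis [ 2.0e-04  7.7e-03 -1.0e+00] w 0.403 F [ 0.4  6.  -4.4] q [-0.36 -0.03  1.94  0.01  1.23  1.43]
turn about tool x deg 0.36
offset cm before turn [ 5.66  0.18 -7.94] after turn [ 5.66  0.13 -7.94]
```

Call:
{"method": "carry_out", "body": {
  "offset": [
    [0, 0, -1.6],
    [0, 0, -1.6],
    [0, 0, -1.6],
    [0, 0, -1.6],
    [0, 0, -1.2]
  ],
  "delta_rot": [
    [0, 0, 0],
    [0, 0, 0],
    [0, 0, 0],
    [0, 0, 0],
    [0, 0, 0]
  ]
}}

```text
time: 6.92
tool_pos: [0.5111, -0.0904, 0.2261]
tcp_rot: [1.37, 1.097, -1.37]
wrist_force: [-0.9, 0.8, -2.8]
width: 0.398
```

Call:
{"method": "carry_out", "body": {
  "offset": [
    [0, 0, 0],
    [0, 0, 0],
    [0, 0, 0],
    [0, 0, 0],
    [0, 0, 0]
  ],
  "delta_rot": [
    [0, 0, 0],
    [0, 0, 0],
    [0, 0, 0],
    [0, 0, 0],
    [0, 0, 0]
  ]
}}

```text
time: 7.33
tool_pos: [0.511, -0.0923, 0.2263]
tcp_rot: [1.372, 1.095, -1.373]
wrist_force: [-0.5, 0.2, -2.8]
width: 0.404
```

Run:
```python
from h import *
plan([.5138,-.0789,.17],-102.9)
```

```text
t 7.33 pos [ 0.511  -0.0923  0.2263] jaw -102.85 xaxis [-2.e-04 -3.e-04 -1.e+00] w 0.404 F [-0.5  0.2 -2.8] q [-0.23 -0.03  1.94 -0.    1.23  1.57]
turn about tool x deg 0.05
offset cm before turn [ 5.62 -0.03 -1.37] after turn [ 5.62 -0.03 -1.37]
```

Call:
{"method": "carry_out", "body": {
  "offset": [
    [1, 0, -0.7],
    [1.5, 0, -0.67],
    [1.5, 0, 0],
    [1, 0, 0],
    [0.6, 0, 0]
  ],
  "delta_rot": [
    [0, 0, 0],
    [0, 0, 0],
    [0, 0, 0],
    [0, 0, 0],
    [0, 0, 0]
  ]
}}

```text
time: 7.75
tool_pos: [0.5129, -0.0779, 0.1679]
tcp_rot: [1.371, 1.098, -1.374]
wrist_force: [-1.0, -0.5, -3.0]
width: 0.4
```

Call:
{"method": "carry_out", "body": {
  "offset": [
    [0.5, 0, 0],
    [0.3, 0, 0],
    [0.2, 0, 0],
    [0, 0, 0],
    [0, 0, 0]
  ],
  "delta_rot": [
    [0, 0, 0],
    [0, 0, 0],
    [0, 0, 0],
    [0, 0, 0],
    [0, 0, 0]
  ]
}}

```text
time: 8.17
tool_pos: [0.5146, -0.0784, 0.1608]
tcp_rot: [1.372, 1.094, -1.371]
wrist_force: [0.5, 0.1, -3.3]
width: 0.4
```

Call:
{"method": "carry_out", "body": {
  "offset": [
    [0.25, 0, 0],
    [0.25, 0, 0],
    [0.2, 0, 0],
    [0, 0, 0],
    [0, 0, 0]
  ],
  "delta_rot": [
    [0, 0, 0],
    [0, 0, 0],
    [0, 0, 0],
    [0, 0, 0],
    [0, 0, 0]
  ]
}}

```text
time: 8.58
tool_pos: [0.514, -0.0781, 0.1531]
tcp_rot: [1.372, 1.095, -1.372]
wrist_force: [0.6, -0.0, -3.0]
width: 0.403
```

Run:
```python
from h import *
plan([.5138,-.0789,.1455],-102.9)
```

```text
t 8.58 pos [ 0.514  -0.0781  0.1531] jaw -102.81 xaxis [-6.e-04  2.e-04 -1.e+00] w 0.403 F [ 0.6 -0.  -3. ] q [-0.2   0.04  2.02  0.    1.09  1.6 ]
turn about tool x deg 0.09
offset cm before turn [0.76 0.   0.08] after turn [0.76 0.   0.08]
```

Call:
{"method": "carry_out", "body": {
  "offset": [
    [0.2, 0, 0],
    [0.2, 0, 0],
    [0, 0, 0],
    [0, 0, 0],
    [0, 0, 0]
  ],
  "delta_rot": [
    [0, 0, 0],
    [0, 0, 0],
    [0, 0, 0],
    [0, 0, 0],
    [0, 0, 0]
  ]
}}

```text
time: 9.0
tool_pos: [0.5141, -0.0781, 0.1492]
tcp_rot: [1.372, 1.095, -1.372]
wrist_force: [-0.0, 0.6, -3.0]
width: 0.403
```

Call:
{"method": "carry_out", "body": {
  "offset": [
    [0.2, 0, 0],
    [0.1, 0, 0],
    [0, 0, 0],
    [0, 0, 0],
    [0, 0, 0]
  ],
  "delta_rot": [
    [0, 0, 0],
    [0, 0, 0],
    [0, 0, 0],
    [0, 0, 0],
    [0, 0, 0]
  ]
}}

```text
time: 9.42
tool_pos: [0.5142, -0.0782, 0.1462]
tcp_rot: [1.372, 1.095, -1.372]
wrist_force: [-0.1, -0.1, -2.8]
width: 0.401
```

Run:
```python
from h import *
plan([.5138,-.0789,.1455],-102.9)
p,d=snap('side','s1'); c=p[90:250,190:310]; cv2.imwrite('pics/s1c.png',cv2.resize(c[:,:,::-1],(600,800//1),interpolation=cv2.INTER_CUBIC)[:600*800//600,:][:600] if 0 else cv2.resize(c[:,:,::-1],(450,600),interpolation=cv2.INTER_CUBIC))
```

```text
t 9.42 pos [ 0.5142 -0.0782  0.1462] jaw -102.81 xaxis [-2.e-04  1.e-04 -1.e+00] w 0.401 F [-0.1 -0.1 -2.8] q [-0.2   0.04  2.02  0.    1.08  1.6 ]
turn about tool x deg 0.09
offset cm before turn [ 0.07 -0.02  0.08] after turn [ 0.07 -0.02  0.08]
```

View pics/s1c.png

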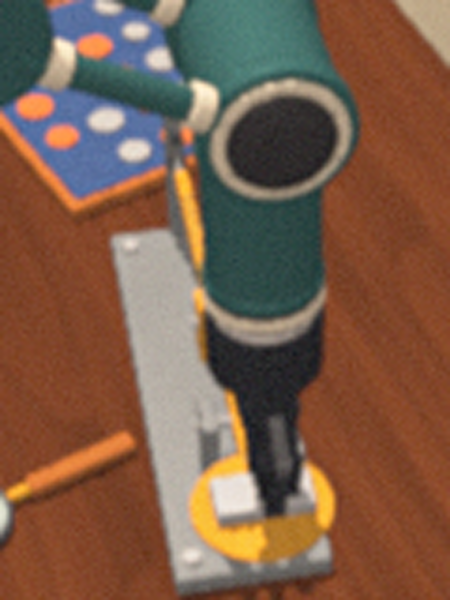

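The side crop shows the bar held over the middle of the plate, crop pixel (260,500). Force can't show contact on a beam this light, so I'll check the plate height with wrist depth.

```bash
cat >> h.py <<'E'
def plate(name):
    s=read_state(); p,d=snap('wrist',name); c=get_calibration('wrist'); M=np.array(c['mount'])
    h=cv2.cvtColor(p,cv2.COLOR_RGB2HSV); V,U=np.mgrid[0:420,0:560]
    P=np.dstack([(U-c['cx'])/c['fx']*d,(V-c['cy'])/c['fy']*d,d])@M[:3,:3].T+M[:3,3]
    W=P@Ro.from_rotvec(s['tcp_rot']).as_matrix().T+s['tool_pos']
    pc=np.array([.5115,-.0775]); q=W[...,:2]-pc
    yel=(h[...,1]>110)&(h[...,2]>80)&(abs(h[...,0].astype(int)-22)<9)
    m=yel&(np.hypot(q[...,0],q[...,1])<.048)&(d>0)&(W[...,2]>.11)&(W[...,2]<.17)
    a=q[m]@np.array([.223,.975]); A=np.c_[a,np.ones(len(a))]
    co=np.linalg.lstsq(A,W[m][:,2],rcond=None)[0]; print('plate n',m.sum(),'z centre',co[1].round(4),'slope along scale y',co[0].round(4))
    sil=(h[...,1]<60)&(h[...,2]>130)&(np.hypot(q[...,0],q[...,1])<.05)&(W[...,2]>.13)&(W[...,2]<.19)
    cs=cv2.findContours(sil.astype(np.uint8),0,1)[0]
    if len(cs):
        k=max(cs,key=cv2.contourArea); z=np.median(W[sil][:,2]); R=np.array([ray('wrist',u,v,z,s)[:2] for u,v in k[:,0]]).astype(np.float32)
        print('silver top z',z.round(4),cv2.minAreaRect(R))
E
python3 - <<'E'
from h import *
plate('w4')
E
```

```text
plate n 9535 z centre 0.1393 slope along scale y -0.0066
silver top z 0.1522 ((0.512479305267334, -0.07745416462421417), (0.03502945974469185, 0.06950204819440842), 77.07369995117188)
```

The plate is level at z = 0.139 and the bar's top is at 0.152, so the bar lies flush on it. It is centred within about 1 mm. Releasing.

Call:
{"method": "carry_out", "body": {
  "offset": [
    [0, 0, 0],
    [0, 0, 0],
    [0, 0, 0],
    [0, 0, 0],
    [0, 0, 0]
  ],
  "delta_rot": [
    [0, 0, 0],
    [0, 0, 0],
    [0, 0, 0],
    [0, 0, 0],
    [0, 0, 0]
  ],
  "fingers": 0.4
}}

```text
time: 9.93
tool_pos: [0.5145, -0.0783, 0.1467]
tcp_rot: [1.372, 1.094, -1.371]
wrist_force: [0.2, 0.1, -0.4]
width: 0.698
```

Call:
{"method": "carry_out", "body": {
  "offset": [
    [-1, 0, 0],
    [-2, 0, 0],
    [-2, 0, 0],
    [-2, 0, 0],
    [-1, 0, 0]
  ],
  "delta_rot": [
    [0, 0, 0],
    [0, 0, 0],
    [0, 0, 0],
    [0, 0, 0],
    [0, 0, 0]
  ]
}}

```text
time: 10.35
tool_pos: [0.5158, -0.0785, 0.23]
tcp_rot: [1.374, 1.091, -1.369]
wrist_force: [-0.2, -0.7, 0.7]
width: 0.698
```

Run:
```python
from h import *
plan([.5521,.104,.23],-102.9); plate('w5')
```

```text
t 10.35 pos [ 0.5158 -0.0785  0.23  ] jaw -102.81 xaxis [ 4.7e-03 -9.0e-04 -1.0e+00] w 0.698 F [-0.2 -0.7  0.7] q [-0.2  -0.03  1.93  0.    1.23  1.6 ]
turn about tool x deg 0.09
offset cm before turn [  0.    -0.51 -18.6 ] after turn [  0.    -0.53 -18.6 ]
plate n 6106 z centre 0.1265 slope along scale y 0.1225
silver top z 0.1392 ((0.5109966397285461, -0.07968096435070038), (0.03521620109677315, 0.06934863328933716), 77.21017456054688)
```

View pics/w5.png

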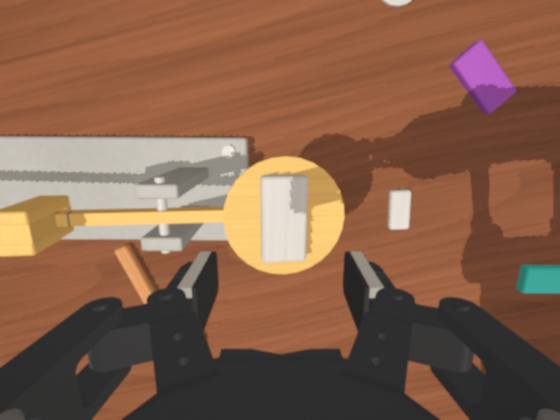

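The wrist view shows the bar lying flat and centred on the plate at (284,218). The plate is at its lower stop and the poise is at (30,225). Moving over the poise.

Call:
{"method": "carry_out", "body": {
  "offset": [
    [0, -0.1, -3],
    [0, -0.1, -3.5],
    [0, -0.1, -3.5],
    [0, -0.1, -3.5],
    [0, 0, -3]
  ],
  "delta_rot": [
    [0, 0, 0],
    [0, 0, 0],
    [0, 0, 0],
    [0, 0, 0],
    [0, 0, 0]
  ],
  "fingers": 0.0
}}

```text
time: 10.82
tool_pos: [0.5466, 0.0855, 0.2257]
tcp_rot: [1.372, 1.096, -1.372]
wrist_force: [1.4, 0.1, -0.1]
width: 0.502
```

Call:
{"method": "carry_out", "body": {
  "offset": [
    [0, 0, 0],
    [0, 0, 0],
    [0, 0, 0],
    [0, 0, 0],
    [0, 0, 0]
  ],
  "delta_rot": [
    [0, 0, 0],
    [0, 0, 0],
    [0, 0, 0],
    [0, 0, 0],
    [0, 0, 0]
  ]
}}

```text
time: 11.23
tool_pos: [0.5466, 0.0824, 0.2261]
tcp_rot: [1.373, 1.094, -1.374]
wrist_force: [-0.6, -0.8, 0.7]
width: 0.501
```

```bash
cat >> h.py <<'E'
PIV=np.array([.5336,.0192]); UD=np.array([.223,.975])
def beam(cam,name):
    s=read_state(); p,d=snap(cam,name); c=get_calibration(cam)
    h=cv2.cvtColor(p,cv2.COLOR_RGB2HSV); V,U=np.mgrid[0:420,0:560]
    P=np.dstack([(U-c['cx'])/c['fx']*d,(V-c['cy'])/c['fy']*d,d])
    if cam=='wrist':
        M=np.array(c['mount']); P=P@M[:3,:3].T+M[:3,3]
        dark=(h[...,2]<140)&(d>0)&(abs(P[...,2])<.06)&(P[...,0]>-.03)&(P[...,0]<.03)&(abs(P[...,1])<.013)
        for sg in(-1,1):
            t=dark&(P[...,2]*sg>0)
            if t.sum()>20: print('finger',sg,'tip tool x',np.percentile(P[t][:,0],98).round(4),'inner z',np.percentile(abs(P[t][:,2]),5).round(4))
        W=P@Ro.from_rotvec(s['tcp_rot']).as_matrix().T+s['tool_pos']
    else: W=(P-c['t'])@np.array(c['R'])
    yel=(h[...,1]>110)&(h[...,2]>70)&(abs(h[...,0].astype(int)-22)<9)&(d>0)
    q=W[...,:2]-PIV; r=q@UD; w=q@np.array([.975,-.223]); z=W[...,2]
    b=yel&(abs(w)<.012)&(r>.04)&(r<.29)&(z>.08)&(z<.21)
    # beam top: line fit robust; poise top: well above it
    m=b&(abs(w)<.004); R_,Z=r[m],z[m]
    if len(R_)<10: print('no beam');return
    k=np.ones(len(R_),bool); 
    f=max(np.linspace(-.13,.13,53),key=lambda t:(abs(Z-.127-t*R_)<.003).sum()); k=abs(Z-.127-f*R_)<.004
    f=(((Z-.127)*R_)[k].sum()/(R_**2)[k].sum()); off=np.median((Z-.127-f*R_)[k])
    A=np.polyfit(R_[k],Z[k],1)
    t=b&(z-.127-f*r>.026)
    print('tilt',f.round(4),'fit',A.round(4),'poise top r',np.percentile(r[t],[2,50,98]).round(4),'z',np.percentile(z[t],[5,50,95]).round(4),'n',k.sum(),t.sum())
E
python3 - <<'E'
from h import *
plan([.5521,.104,.23],-102.9); beam('wrist','w6'); beam('top','t6'); beam('side','s6')
E
```

```text
t 11.23 pos [0.5466 0.0824 0.2261] jaw -102.9 xaxis [-4.e-04 -3.e-04 -1.e+00] w 0.501 F [-0.6 -0.8  0.7] q [ 0.1   0.04  1.87 -0.    1.23  1.9 ]
turn about tool x deg -0.0
offset cm before turn [-0.4   0.05 -2.23] after turn [-0.4   0.05 -2.23]
finger -1 tip tool x -0.0036 inner z 0.0213
finger 1 tip tool x -0.0038 inner z 0.0211
tilt 0.1252 fit [0.1237 0.1273] poise top r [0.0722 0.0834 0.0945] z [0.1691 0.1709 0.1726] n 2531 1236Traceback (most recent call last):
  File "<stdin>", line 2, in <module>
  File "h.py", line 65, in beam
    print('tilt',f.round(4),'fit',A.round(4),'poise top r',np.percentile(r[t],[2,50,98]).round(4),'z',np.percentile(z[t],[5,50,95]).round(4),'n',k.sum(),t.sum())
                                                           ~~~~~~~~~~~~~^^^^^^^^^^^^^^^^
    return _quantile_unchecked(
        a, q, axis, out, overwrite_input, method, keepdims, weights)
    return _ureduce(a,
                    func=_quantile_ureduce_func,
    ...<5 lines>...
                    overwrite_input=overwrite_input,
                    method=method)
    r = func(a, **kwargs)
    result = _quantile(arr,
                       quantiles=q,
    ...<2 lines>...
                       out=out,
                       weights=wgt)
    slices_having_nans = np.isnan(arr[-1, ...])
                                  ~~~^^^^^^^^^
IndexError: index -1 is out of bounds for axis 0 with size 0
```

View pics/w6.png

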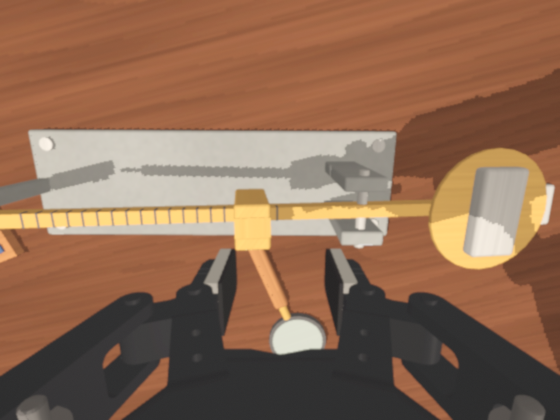

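The wrist view shows the poise at (252,220), the beam at tilt +0.125 and the fingers straddling. The poise top is at r = 83 mm and the tips are 4 mm behind the TCP. Lowering around the poise, then pushing outwards, which is tool -z.

Call:
{"method": "carry_out", "body": {
  "offset": [
    [0, 0.07, -1],
    [0, 0.07, -1],
    [2, 0, 0],
    [2.5, 0, 0],
    [1.5, 0, 0]
  ],
  "delta_rot": [
    [0, 0, 0],
    [0, 0, 0],
    [0, 0, 0],
    [0, 0, 0],
    [0, 0, 0]
  ]
}}

```text
time: 11.75
tool_pos: [0.5523, 0.1037, 0.1646]
tcp_rot: [1.371, 1.096, -1.373]
wrist_force: [-0.7, -0.2, -0.6]
width: 0.498
```

Call:
{"method": "carry_out", "body": {
  "offset": [
    [1, 0, 0],
    [0.6, 0, 0],
    [0, 0, 0],
    [0, 0, 0],
    [0, 0, 0]
  ],
  "delta_rot": [
    [0, 0, 0],
    [0, 0, 0],
    [0, 0, 0],
    [0, 0, 0],
    [0, 0, 0]
  ]
}}

```text
time: 12.17
tool_pos: [0.5538, 0.1031, 0.1516]
tcp_rot: [1.374, 1.094, -1.37]
wrist_force: [-0.9, 0.2, 0.2]
width: 0.501
```

Call:
{"method": "carry_out", "body": {
  "offset": [
    [0, 0, -1.1],
    [0, 0, -1.1],
    [0, 0, -1.1],
    [0, 0, -1.1],
    [0, 0, -1.1]
  ],
  "delta_rot": [
    [0, 0, 0],
    [0, 0, 0],
    [0, 0, 0],
    [0, 0, 0],
    [0, 0, 0]
  ]
}}

```text
time: 12.58
tool_pos: [0.5657, 0.1578, 0.1507]
tcp_rot: [1.372, 1.094, -1.371]
wrist_force: [0.4, -2.4, 0.6]
width: 0.499
```

Call:
{"method": "carry_out", "body": {
  "offset": [
    [0, 0, 0],
    [0, 0, 0],
    [0, 0, 0],
    [0, 0, 0],
    [0, 0, 0]
  ],
  "delta_rot": [
    [0, 0, 0],
    [0, 0, 0],
    [0, 0, 0],
    [0, 0, 0],
    [0, 0, 0]
  ]
}}

```text
time: 13.0
tool_pos: [0.5646, 0.1561, 0.1501]
tcp_rot: [1.372, 1.095, -1.373]
wrist_force: [-0.6, -0.4, -0.6]
width: 0.497
```

```bash
sed -i 's/    print(.tilt/    if not t.any(): print("tilt",f.round(4),"no poise"); return\n&/' h.py
cat >> h.py <<'E'
def where():
    s=read_state(); q=s['tool_pos'][:2]-PIV; print('t',round(s['time'],2),'TCP r',(q@UD).round(4),'w',(q@np.array([.975,-.223])).round(4),'z',s['tool_pos'][2].round(4),'F',s['wrist_force'].round(1))
E
python3 - <<'E'
from h import *
where(); beam('wrist','w7')
E
```

```text
t 13.0 TCP r 0.1404 w -0.0003 z 0.1501 F [-0.6 -0.4 -0.6]
finger -1 tip tool x 0.0059 inner z 0.0213
finger 1 tip tool x 0.0147 inner z 0.0211
tilt 0.1239 fit [0.1241 0.127 ] poise top r [0.1217 0.1335 0.1448] z [0.1751 0.1769 0.1785] n 4887 3064
```

Call:
{"method": "carry_out", "body": {
  "offset": [
    [0, 0, -0.3],
    [0, 0, -0.3],
    [0, 0, -0.3],
    [0, 0, -0.3],
    [0, 0, -0.3]
  ],
  "delta_rot": [
    [0, 0, 0],
    [0, 0, 0],
    [0, 0, 0],
    [0, 0, 0],
    [0, 0, 0]
  ]
}}

```text
time: 13.47
tool_pos: [0.5683, 0.1712, 0.1502]
tcp_rot: [1.372, 1.095, -1.372]
wrist_force: [0.2, -1.2, -0.9]
width: 0.497
```

Call:
{"method": "carry_out", "body": {
  "offset": [
    [0, 0, 0],
    [0, 0, 0.3],
    [0, 0, 0.2],
    [0, 0, 0],
    [0, 0, 0]
  ],
  "delta_rot": [
    [0, 0, 0],
    [0, 0, 0],
    [0, 0, 0],
    [0, 0, 0],
    [0, 0, 0]
  ]
}}

```text
time: 13.88
tool_pos: [0.5672, 0.166, 0.1504]
tcp_rot: [1.373, 1.095, -1.372]
wrist_force: [0.2, -0.2, -0.1]
width: 0.504
```

Run:
```python
from h import *
where(); beam('wrist','w8')
```

```text
t 13.88 TCP r 0.1507 w -0.0 z 0.1504 F [ 0.2 -0.2 -0.1]
finger -1 tip tool x 0.0045 inner z 0.0165
finger 1 tip tool x 0.0134 inner z 0.0211
tilt 0.1235 fit [0.124  0.1269] poise top r [0.1352 0.1469 0.1583] z [0.1767 0.1785 0.1801] n 5125 3110
```

Call:
{"method": "carry_out", "body": {
  "offset": [
    [0, 0, -0.4],
    [0, 0, -0.3],
    [0, 0, -0.3],
    [0, 0, -0.3],
    [0, 0, -0.2]
  ],
  "delta_rot": [
    [0, 0, 0],
    [0, 0, 0],
    [0, 0, 0],
    [0, 0, 0],
    [0, 0, 0]
  ]
}}

```text
time: 14.35
tool_pos: [0.5706, 0.1811, 0.1502]
tcp_rot: [1.372, 1.095, -1.372]
wrist_force: [1.4, -1.9, -0.1]
width: 0.5
```

Call:
{"method": "carry_out", "body": {
  "offset": [
    [0, 0, 0],
    [0, 0, 0.3],
    [0, 0, 0.2],
    [0, 0, 0],
    [0, 0, 0]
  ],
  "delta_rot": [
    [0, 0, 0],
    [0, 0, 0],
    [0, 0, 0],
    [0, 0, 0],
    [0, 0, 0]
  ]
}}

```text
time: 14.77
tool_pos: [0.5693, 0.1758, 0.1504]
tcp_rot: [1.373, 1.095, -1.372]
wrist_force: [0.5, -0.2, -0.4]
width: 0.5
```

Run:
```python
from h import *
where(); beam('wrist','w9')
```

```text
t 14.77 TCP r 0.1606 w -0.0001 z 0.1504 F [ 0.5 -0.2 -0.4]
finger -1 tip tool x 0.0031 inner z 0.0168
finger 1 tip tool x 0.0128 inner z 0.0211
tilt 0.1233 fit [0.1237 0.1269] poise top r [0.1452 0.1569 0.1682] z [0.178  0.1797 0.1812] n 5051 3158
```

Call:
{"method": "carry_out", "body": {
  "offset": [
    [-0.3, 0, -0.4],
    [0, 0, -0.3],
    [0, 0, -0.3],
    [0, 0, -0.3],
    [0, 0, -0.2]
  ],
  "delta_rot": [
    [0, 0, 0],
    [0, 0, 0],
    [0, 0, 0],
    [0, 0, 0],
    [0, 0, 0]
  ]
}}

```text
time: 15.23
tool_pos: [0.5728, 0.1908, 0.1531]
tcp_rot: [1.372, 1.095, -1.372]
wrist_force: [-0.8, -2.1, -0.2]
width: 0.501
```

Call:
{"method": "carry_out", "body": {
  "offset": [
    [0, 0, 0],
    [0, 0, 0.3],
    [0, 0, 0.2],
    [0, 0, 0],
    [0, 0, 0]
  ],
  "delta_rot": [
    [0, 0, 0],
    [0, 0, 0],
    [0, 0, 0],
    [0, 0, 0],
    [0, 0, 0]
  ]
}}

```text
time: 15.65
tool_pos: [0.5716, 0.1856, 0.1534]
tcp_rot: [1.373, 1.095, -1.372]
wrist_force: [0.9, 0.0, -0.6]
width: 0.501
```

Call:
{"method": "carry_out", "body": {
  "offset": [
    [0, 0, 0],
    [0, 0, 0],
    [0, 0, 0],
    [0, 0, 0],
    [0, 0, 0]
  ],
  "delta_rot": [
    [0, 0, 0],
    [0, 0, 0],
    [0, 0, 0],
    [0, 0, 0],
    [0, 0, 0]
  ]
}}

```text
time: 16.07
tool_pos: [0.5715, 0.1857, 0.1533]
tcp_rot: [1.372, 1.095, -1.372]
wrist_force: [-0.2, -0.4, 0.4]
width: 0.502
```

Run:
```python
from h import *
where(); beam('wrist','w10')
```

```text
t 16.07 TCP r 0.1708 w -0.0001 z 0.1533 F [-0.2 -0.4  0.4]
finger -1 tip tool x 0.0085 inner z 0.0213
finger 1 tip tool x 0.0161 inner z 0.0211
tilt 0.109 fit [0.1096 0.1269] poise top r [0.1558 0.1675 0.1789] z [0.1769 0.1785 0.18  ] n 4824 3004
```

Call:
{"method": "carry_out", "body": {
  "offset": [
    [0, 0, 0],
    [0, 0, 0],
    [0, 0, 0],
    [0, 0, 0],
    [0, 0, 0]
  ],
  "delta_rot": [
    [0, 0, 0],
    [0, 0, 0],
    [0, 0, 0],
    [0, 0, 0],
    [0, 0, 0]
  ]
}}

```text
time: 16.53
tool_pos: [0.5716, 0.1857, 0.1533]
tcp_rot: [1.372, 1.095, -1.372]
wrist_force: [0.8, -0.0, -0.1]
width: 0.502
```

Call:
{"method": "carry_out", "body": {
  "offset": [
    [0, 0, 0],
    [0, 0, 0],
    [0, 0, 0],
    [0, 0, 0],
    [0, 0, 0]
  ],
  "delta_rot": [
    [0, 0, 0],
    [0, 0, 0],
    [0, 0, 0],
    [0, 0, 0],
    [0, 0, 0]
  ]
}}

```text
time: 16.95
tool_pos: [0.5716, 0.1857, 0.1533]
tcp_rot: [1.372, 1.095, -1.372]
wrist_force: [0.2, -0.1, -0.1]
width: 0.498
```

Run:
```python
from h import *
where(); beam('wrist','w11')
```

```text
t 16.95 TCP r 0.1708 w -0.0001 z 0.1533 F [ 0.2 -0.1 -0.1]
finger -1 tip tool x 0.0086 inner z 0.0212
finger 1 tip tool x 0.0156 inner z 0.0211
tilt 0.1089 fit [0.1092 0.1269] poise top r [0.1558 0.1677 0.1789] z [0.1769 0.1785 0.1799] n 4811 2980
```

Call:
{"method": "carry_out", "body": {
  "offset": [
    [0.2, 0, -0.4],
    [0.1, 0, -0.25],
    [0, 0, -0.25],
    [0, 0, -0.25],
    [0, 0, -0.25]
  ],
  "delta_rot": [
    [0, 0, 0],
    [0, 0, 0],
    [0, 0, 0],
    [0, 0, 0],
    [0, 0, 0]
  ]
}}

```text
time: 17.42
tool_pos: [0.5746, 0.1994, 0.15]
tcp_rot: [1.371, 1.095, -1.372]
wrist_force: [1.0, -2.2, -0.4]
width: 0.5
```

Call:
{"method": "carry_out", "body": {
  "offset": [
    [0, 0, 0],
    [0, 0, 0.3],
    [0, 0, 0.2],
    [0, 0, 0],
    [0, 0, 0]
  ],
  "delta_rot": [
    [0, 0, 0],
    [0, 0, 0],
    [0, 0, 0],
    [0, 0, 0],
    [0, 0, 0]
  ]
}}

```text
time: 17.83
tool_pos: [0.5735, 0.1943, 0.1505]
tcp_rot: [1.373, 1.095, -1.372]
wrist_force: [-0.1, 0.2, -0.2]
width: 0.499
```

Call:
{"method": "carry_out", "body": {
  "offset": [
    [0, 0, 0],
    [0, 0, 0],
    [0, 0, 0],
    [0, 0, 0],
    [0, 0, 0]
  ],
  "delta_rot": [
    [0, 0, 0],
    [0, 0, 0],
    [0, 0, 0],
    [0, 0, 0],
    [0, 0, 0]
  ]
}}

```text
time: 18.25
tool_pos: [0.5736, 0.1945, 0.1503]
tcp_rot: [1.372, 1.095, -1.372]
wrist_force: [0.7, -0.5, 0.1]
width: 0.499
```

Call:
{"method": "carry_out", "body": {
  "offset": [
    [0, 0, 0],
    [0, 0, 0],
    [0, 0, 0],
    [0, 0, 0],
    [0, 0, 0]
  ],
  "delta_rot": [
    [0, 0, 0],
    [0, 0, 0],
    [0, 0, 0],
    [0, 0, 0],
    [0, 0, 0]
  ]
}}

```text
time: 18.67
tool_pos: [0.5735, 0.1944, 0.1502]
tcp_rot: [1.372, 1.095, -1.372]
wrist_force: [-0.2, -0.4, -0.6]
width: 0.499
```

Run:
```python
from h import *
where(); beam('wrist','w12')
```

```text
t 18.67 TCP r 0.1797 w -0.0001 z 0.1502 F [-0.2 -0.4 -0.6]
finger -1 tip tool x 0.0187 inner z 0.0213
finger 1 tip tool x 0.0214 inner z 0.0211
tilt 0.0402 fit [0.0413 0.1268] poise top r [0.1674 0.1788 0.1904] z [0.1662 0.1672 0.1683] n 4669 2681
```

Tilt is now +0.040 and about 8 mrad per mm, so 5 mm more is needed.

Call:
{"method": "carry_out", "body": {
  "offset": [
    [0.3, 0, -0.3],
    [0.3, 0, -0.2],
    [0, 0, -0.2],
    [0, 0, -0.18],
    [0, 0, -0.15]
  ],
  "delta_rot": [
    [0, 0, 0],
    [0, 0, 0],
    [0, 0, 0],
    [0, 0, 0],
    [0, 0, 0]
  ]
}}

```text
time: 19.13
tool_pos: [0.5754, 0.2044, 0.1438]
tcp_rot: [1.371, 1.095, -1.373]
wrist_force: [-1.3, -1.6, -0.1]
width: 0.5
```

Call:
{"method": "carry_out", "body": {
  "offset": [
    [0, 0, 0],
    [0, 0, 0.3],
    [0, 0, 0.2],
    [0, 0, 0],
    [0, 0, 0]
  ],
  "delta_rot": [
    [0, 0, 0],
    [0, 0, 0],
    [0, 0, 0],
    [0, 0, 0],
    [0, 0, 0]
  ]
}}

```text
time: 19.55
tool_pos: [0.5749, 0.1994, 0.1445]
tcp_rot: [1.373, 1.095, -1.372]
wrist_force: [1.0, 0.2, 0.8]
width: 0.502
```

Call:
{"method": "carry_out", "body": {
  "offset": [
    [0, 0, 0],
    [0, 0, 0],
    [0, 0, 0],
    [0, 0, 0],
    [0, 0, 0]
  ],
  "delta_rot": [
    [0, 0, 0],
    [0, 0, 0],
    [0, 0, 0],
    [0, 0, 0],
    [0, 0, 0]
  ]
}}

```text
time: 19.97
tool_pos: [0.5747, 0.1996, 0.1443]
tcp_rot: [1.372, 1.095, -1.372]
wrist_force: [0.3, 0.2, -0.3]
width: 0.497
```

Call:
{"method": "carry_out", "body": {
  "offset": [
    [0, 0, 0],
    [0, 0, 0],
    [0, 0, 0],
    [0, 0, 0],
    [0, 0, 0]
  ],
  "delta_rot": [
    [0, 0, 0],
    [0, 0, 0],
    [0, 0, 0],
    [0, 0, 0],
    [0, 0, 0]
  ]
}}

```text
time: 20.38
tool_pos: [0.5748, 0.1996, 0.1443]
tcp_rot: [1.372, 1.095, -1.372]
wrist_force: [-0.5, -0.1, 0.6]
width: 0.501
```

Run:
```python
from h import *
where(); beam('wrist','w13')
```

```text
t 20.38 TCP r 0.1851 w -0.0001 z 0.1443 F [-0.5 -0.1  0.6]
finger -1 tip tool x 0.016 inner z 0.0213
finger 1 tip tool x 0.0173 inner z 0.0211
tilt 0.0259 fit [0.027  0.1268] poise top r [0.1702 0.1819 0.1933] z [0.1637 0.1648 0.1658] n 4757 2812
```

Call:
{"method": "carry_out", "body": {
  "offset": [
    [0, 0, -0.3],
    [0, 0, -0.2],
    [0, 0, -0.12],
    [0, 0, -0.1],
    [0, 0, -0.1]
  ],
  "delta_rot": [
    [0, 0, 0],
    [0, 0, 0],
    [0, 0, 0],
    [0, 0, 0],
    [0, 0, 0]
  ]
}}

```text
time: 20.85
tool_pos: [0.5765, 0.2074, 0.1441]
tcp_rot: [1.371, 1.095, -1.372]
wrist_force: [0.6, -1.8, -1.4]
width: 0.503
```

Call:
{"method": "carry_out", "body": {
  "offset": [
    [0, 0, 0],
    [0, 0, 0.3],
    [0, 0, 0.2],
    [0, 0, 0.1],
    [0, 0, 0]
  ],
  "delta_rot": [
    [0, 0, 0],
    [0, 0, 0],
    [0, 0, 0],
    [0, 0, 0],
    [0, 0, 0]
  ]
}}

```text
time: 21.27
tool_pos: [0.5752, 0.2015, 0.1444]
tcp_rot: [1.372, 1.095, -1.372]
wrist_force: [0.2, -0.1, -0.7]
width: 0.501
```

Call:
{"method": "carry_out", "body": {
  "offset": [
    [0, 0, 0],
    [0, 0, 0],
    [0, 0, 0],
    [0, 0, 0],
    [0, 0, 0]
  ],
  "delta_rot": [
    [0, 0, 0],
    [0, 0, 0],
    [0, 0, 0],
    [0, 0, 0],
    [0, 0, 0]
  ]
}}

```text
time: 21.68
tool_pos: [0.5752, 0.2018, 0.1443]
tcp_rot: [1.372, 1.095, -1.372]
wrist_force: [-0.7, 0.0, -0.2]
width: 0.498
```

Call:
{"method": "carry_out", "body": {
  "offset": [
    [0, 0, 0],
    [0, 0, 0],
    [0, 0, 0],
    [0, 0, 0],
    [0, 0, 0]
  ],
  "delta_rot": [
    [0, 0, 0],
    [0, 0, 0],
    [0, 0, 0],
    [0, 0, 0],
    [0, 0, 0]
  ]
}}

```text
time: 22.1
tool_pos: [0.5752, 0.2018, 0.1443]
tcp_rot: [1.372, 1.095, -1.372]
wrist_force: [0.5, -0.5, -0.3]
width: 0.504
```

Run:
```python
from h import *
where(); beam('wrist','w14')
```

```text
t 22.1 TCP r 0.1873 w -0.0001 z 0.1443 F [ 0.5 -0.5 -0.3]
finger -1 tip tool x 0.0188 inner z 0.0213
finger 1 tip tool x 0.0202 inner z 0.0211
tilt 0.0085 fit [0.0096 0.1268] poise top r [0.1732 0.1846 0.1961] z [0.1606 0.1616 0.1626] n 4733 2684
```

Tilt is +0.0085, inside the ±0.027 band. Lifting clear and checking from the fixed cameras.

Call:
{"method": "carry_out", "body": {
  "offset": [
    [-2, 0, 0],
    [-3, 0, 0],
    [-3, 0, 0],
    [-3, 0, 0],
    [-3, 0, 0]
  ],
  "delta_rot": [
    [0, 0, 0],
    [0, 0, 0],
    [0, 0, 0],
    [0, 0, 0],
    [0, 0, 0]
  ]
}}

```text
time: 22.57
tool_pos: [0.575, 0.2017, 0.2856]
tcp_rot: [1.372, 1.095, -1.372]
wrist_force: [0.8, -0.9, -0.2]
width: 0.503
```

Call:
{"method": "carry_out", "body": {
  "offset": [
    [0, 0, 3],
    [0, 0, 4],
    [0, 0, 4],
    [0, 0, 4],
    [0, 0, 3]
  ],
  "delta_rot": [
    [0, 0, 0],
    [0, 0, 0],
    [0, 0, 0],
    [0, 0, 0],
    [0, 0, 0]
  ]
}}

```text
time: 22.98
tool_pos: [0.5344, 0.0239, 0.2845]
tcp_rot: [1.372, 1.094, -1.372]
wrist_force: [0.3, -0.6, 0.2]
width: 0.503
```

Call:
{"method": "carry_out", "body": {
  "offset": [
    [0, -3, 0],
    [0, -3, 0],
    [0, -3, 0],
    [0, -2, 0],
    [0, 0, 0]
  ],
  "delta_rot": [
    [0, 0, 0],
    [0, 0, 0],
    [0, 0, 0],
    [0, 0, 0],
    [0, 0, 0]
  ]
}}

```text
time: 23.4
tool_pos: [0.4249, 0.0511, 0.2843]
tcp_rot: [1.372, 1.096, -1.372]
wrist_force: [0.2, 0.8, -0.9]
width: 0.502
```

Call:
{"method": "carry_out", "body": {
  "offset": [
    [0, 0, 0],
    [0, 0, 0],
    [0, 0, 0],
    [0, 0, 0],
    [0, 0, 0]
  ],
  "delta_rot": [
    [0, 0, 0],
    [0, 0, 0],
    [0, 0, 0],
    [0, 0, 0],
    [0, 0, 0]
  ]
}}

```text
time: 23.82
tool_pos: [0.4287, 0.0505, 0.2841]
tcp_rot: [1.372, 1.095, -1.373]
wrist_force: [-1.0, 0.5, -0.1]
width: 0.502
```

Run:
```python
from h import *
where(); beam('wrist','w15'); plate('w15b'); beam('top','t2'); snap('side','s2')
a=cv2.imread('pics/w15.png'); b=cv2.imread('pics/s2.png')[80:255,200:300]
cv2.imwrite('pics/fin.png',np.hstack([cv2.resize(a,(480,360)),cv2.resize(b,(206,360),interpolation=cv2.INTER_CUBIC)]))
```

```text
t 23.82 TCP r 0.0072 w -0.1093 z 0.2841 F [-1.   0.5 -0.1]
finger -1 tip tool x -0.0047 inner z 0.0213
finger 1 tip tool x -0.0037 inner z 0.0211
tilt 0.0117 fit [0.0098 0.1273] poise top r [0.1723 0.1826 0.1958] z [0.1576 0.1619 0.1631] n 1602 1193
plate n 6315 z centre 0.1374 slope along scale y 0.0038
silver top z 0.1503 ((0.5106677412986755, -0.07553773373365402), (0.03693956509232521, 0.06835132837295532), 77.0012435913086)
tilt 0.0189 fit [0.0119 0.1283] poise top r [0.1722 0.184  0.1964] z [0.1596 0.1633 0.1664] n 213 99
```

View pics/fin.png

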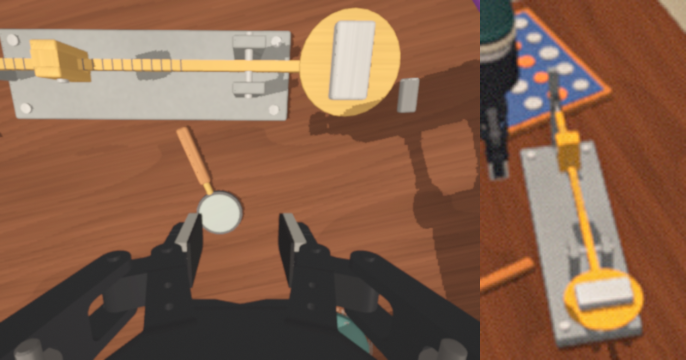

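The view shows the bar flat on the level plate at (352,60), the poise at (60,60), the pointer at its post, and the gripper clear of everything. Handing in.

```bash
python3 -c "
from workcell import *
print(finish_job())"
```

```text
the job is handed in; nothing more can be done
None
```

I laid the larger silver bar flat in the middle of the scale's plate and slid the brass poise outwards until the beam settled near level. I handed the job in at about 24 s with the gripper clear of everything.

- **Beam tilt:** with the robot clear, the wrist camera read the tilt at rest as about +0.010 to +0.012 rad, and the plate's slope gave +0.004. The top camera's coarser depth gave +0.012 to +0.019. These differ slightly, but all are inside the ±0.027 band.
- **Pointer:** I judged it from the beam tilt and never measured the pointer tip against the index marks directly.
- **Bar:** it lies flat, and its centre is within about 3 mm of the plate's centre.
- **Other things on the table:** I did not touch the small bar, medal, magnifier, weight block or the look-alikes. I did not measure their positions again at the end.

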